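Bring the cross into the inspection camera with the side-view mirror

ROBOT

A 6-joint arm with a two-finger parallel gripper is mounted at the origin on the work surface; the furniture and walls round the work are solid. World frame = base frame: x ahead of the robot, y to its left, z up, the work surface at z = 0. Lengths are in m, angles in rad, forces in N, time in s.
With the tool pointing down it reaches from about 0.3 to 0.775 m from the base axis. Payload 14.6 kg.
Tool frame: the origin (TCP) lies at the very end of the fingers, on their centre line; the grasp point (between the pads) lies 19 mm behind it; y points along the fingers, x is the direction in which the jaws open and shut, and the axes are right-handed (so a half turn about y gives the same grasp; the last joint's range is limited). The gripper opens to 94 mm and grips with 3 to 60 N. Pads are 16 mm wide; open, the fingers measure 119 mm over their backs; the gripper's body (75 mm by 177 mm) begins 78 mm behind the grasp point.
Start: joints at [-1.214, 0.3, 1.521, -0, 1.321, -0.067], TCP at [0.226, -0.501, 0.205] pointing down, gripper open.
Joint ranges: [-3.03, 3.03], [-0.79, 2.21], [0.23, 2.52], [-1.04, 4.18], [0, 3.07], [-2.55, 2.55]. Speed limits (rad/s): [2.22, 2.22, 2.57, 3.14, 3.14, 3.14].

INTERFACE

Orientations are given as [roll, pitch, yaw] about the fixed x, y, z axes, in that order (R = Rz(yaw) Ry(pitch) Rx(roll)).
In Python, from station import * gives the robot as it stands.
- The arm moves only by the tool send_rows, never from a script. Its argument "series" is text: rows parted by semicolons, each of 7 numbers parted by spaces: the turn, a rotation vector about the tool's x, y, z in units of 5 degrees (1.0 is 5 degrees), then the shift along the tool's x, y, z in cm, then the opening, from -1 (shut) to 1 (fully open). A call has exactly 10 rows; each row is the pose to reach, as a shift and turn from the pose commanded when the call began, along the tool's axes at that moment; what a row does not reach only later rows make up. A row lasts 1/12 s, in which the tool goes at most 41.7 mm and 7.16 degrees, less where a joint would pass 70% of its speed; a pose out of reach is approached as far as the arm can. A call with a gripper value outside its range is refused whole. The fingers move at their own pace and stop on an object; "newtons" is the grip in N (left out, the last holds). Time passes only in rows, so rows that repeat a pose let the fingers close, or fill a call up. It gives the time, the measured TCP pose, the force and the opening at its end, in the units of the state.
- get_obs(): the state, without advancing time (a new reading comes with each control period).
- camera(name): name is "side" or "top"; returns the picture (420x560x3 uint8, red, green, blue); there is no depth.
- camera_info(name): a dict with "K" (3x3 intrinsics, pixels), "k1" (the pictures are not rectified: a ray, as slopes to the right and down, at radius r is drawn at 1 + k1 r^2 times it, then the intrinsics apply), "R" (3x3) and "t" (3): a world point X has camera coordinates R X + t. Camera axes: x right, y down, z forward; pixel columns grow to the right and rows downward; lengths in m; the calibration is good to about 2 mm. A picture is of the moment at which its call begins. camera_info takes no time and is no camera call.
- hand_in(): hands the job in, once; it reports no verdict.
The state is a dict: "time_s": time; "qpos": joint angles; "joint_vel": joint speeds; "tau": joint torques, N m; "ee_pos": TCP position; "eef_rot": TCP orientation; "force": force on the tool from outside, world axes, zero at the start; "moment": the same for the moment, N m; "grip_width": finger opening in m.
Only numpy, scipy, OpenCV 4.12 (cv2) and the standard library are available. Lean on these libraries where they do the work, as an engineer would, in place of code of your own. Each camera call takes 0.05 s, during which the arm holds its last target. There are 200 camera calls.

TASK

Set up the side-view mirror of the bench camera: slide the carriage (its round black post is the grip) along its track until its pointer blade lines up with the blade of the index clip, which brings the mirror in front of the camera. Then turn the mirror (the upright pin on its lever is the handle) against its return spring until the black cross on the carriage appears reflected in the middle of the camera's view, and finish while still holding it in the fingers, so that the mirror stays still at that angle. Leave the carriage at the index, and the jar, the beaker and the dropper bottle standing where they are.

Things in the scene. Friction and masses are not known exactly. Their poses are not given: they have to be found in the camera images.
- carriage (a joint): slide of the carriage along its track, m: 0 at the end to the robot's right, grows to 0.14 towards the left, along +y of carriage_pointer. It carries the mirror, the cross plate and the grip post. It stays where it is left (stiff slide, about 8 N).
- grip_post (a point): centre of the grasp on the carriage's upright black post: round, 16 mm across, free from z = 0.035 to z = 0.14; this point is on its axis at z = 0.12. It stands 117 mm from the mirror's axis, 74 mm from the cross. It moves with the carriage.
- carriage_pointer (a point): outer tip of the thin steel pointer blade (2.5 mm thick) on the carriage's edge towards the robot, level with the mirror's axis, z = 0.03. Its y axis runs along the track, in the direction in which the slide grows; x points across the track, away from the robot.
- index_tip (a point): tip of the matching thin steel blade on the index clip, the small dark block with a screw head fixed at the track's edge towards the robot; z = 0.03, y axis along the track. The blades line up end to end (gap 6 mm across the track) when both have the same position along the track. Its place along the track differs from run to run.
- cross (a point): centre of the black cross (30 mm) on the white upright plate (44 mm wide, top at z = 0.092) that stands on the carriage facing the mirror, 140 mm from the mirror's axis, z = 0.07. It moves with the carriage.
- mirror: the mirror with frame, lever and pin, one part; origin on its upright axis at z = 0, x axis along its normal, out of the reflecting side. On the carriage it only turns about that axis. It starts at its stop, held by a spring, and turns up to 0.9 rad from there, anticlockwise seen from above. The spring pulls back with 0.7 to 2.2 N at the pin, more the further it is turned; let go, it swings back.
- mirror_face (a point): centre of the mirror glass (58 x 68 mm, upright, in a black frame), on the upright turning axis, z = 0.07. Its x axis is the mirror's normal, pointing out of the reflecting side; the glass plane contains the turning axis. The frame reaches up to z = 0.103.
- pin_grip (a point): centre of the grasp on the mirror's upright turning pin: round, 12 mm across, free from z = 0.118 to z = 0.168; this point is on its axis at z = 0.145. The pin stands on a flat steel lever (top at z = 0.118) 85 mm behind the turning axis, opposite to the normal, and goes round the axis with the mirror.
- lens (a point): front of the bench camera's lens: small grey box camera (62 x 46 x 44 mm) with a black barrel on a steel stand, fixed, lens at z = 0.07, top at 0.092. Its x axis is the viewing direction (level), y to its left. With the carriage at the index the line of sight passes through mirror_face, 160 mm ahead. The camera's angle and place differ from run to run.
- cross_image (a point): a point in space, no object: where the mirror image of the cross lies now, behind the glass. It turns about the mirror's axis twice as far as the mirror. It lies on the lens's x axis when the cross is in the middle of the camera's view, that is when the mirror's normal halves the angle between the directions from mirror_face to lens and to cross (0.2 to 0.7 rad from the stop).
- jar: bystander, loose: closed white sample jar, 50 mm wide, 53 mm high, origin under its centre, beyond the track, away from the robot.
- beaker: bystander, loose: empty beaker, 55 mm wide, 62 mm high, origin under its centre, beyond the track to the left.
- dropper: bystander, loose: white dropper bottle with a red top, 33 mm wide, 104 mm high, origin under its centre, on the robot's side of the track to the right.

How it is judged:
On the way, in this order (a step that is already met when the one before it is completed fails the run):
1. the carriage's pointer stands at the index blade (y of carriage_pointer in the frame of index_tip between -0.005 and 0.005 m), for 0.2 s.
2. the mirror is held so that the cross's image is in the middle of the camera's view (y of cross_image in the frame of lens between -0.01 and 0.01 m and contact force between the fingers and mirror above 0.5 N), for 0.2 s.
At the end, for the whole second after the job is handed in: The carriage's pointer is within 5 mm of the index blade along the track, the fingers still hold the mirror (over 0.5 N), the mirror is still (under 0.05 rad/s), and the image of the cross lies within 10 mm to either side of the camera's line of sight (about 2 degrees of mirror turn) (all of step 1 and all of step 2 and angular speed of mirror below 0.05 rad/s); the arm keeps its last pose, push and grip.
It fails at once if the jar, the beaker or the dropper bottle is pushed away or knocked over (distance of any of jar, beaker, dropper from where it was at the start of the episode above 0.03 m or angle between any of jar, beaker, dropper's own z axis and vertical above 0.5 rad).
It also fails if it takes over 48 s, if anything falls off the work surface, if the arm or the gripper's body presses on something with over 40 N, if the wrist force passes 120 N, or if a joint passes its speed limit or range.

## Working session

There is one attempt and no reset: what is moved stays moved. The work goes in short steps, Python scripts to look and compute and a tool call to move; the robot and the scene stay as the last step left them, time stands still between calls to the robot, and variables do not carry over. Pictures are saved under pics/ and viewed, on a budget of 10 in all, crops included, one or two more only if the job needs it, and the job is handed in when it is done.

Besides the shell and the picture viewer there is one more tool, called after "Request:" as name(argument=value, ...) on one line, values as JSON. send_rows: Moves the arm, as the interface text tells. Its arguments: {"type":"object","properties":{"series":{"type":"string"},"newtons":{"type":"number"}},"required":["series"]}

```bash
mkdir -p pics; ls
python3 - <<'E'
from station import *
import cv2,numpy as np
print(get_obs())
for n in("side","top"):
    im=camera(n); cv2.imwrite(f"pics/{n}0.png",im[:,:,::-1]); print(n,camera_info(n))
E
```

```text
pics
{'time_s': 0.0, 'qpos': array([-1.21356730e+00,  3.00474238e-01,  1.52158442e+00, -3.27379066e-05,
        1.32069896e+00, -6.65644033e-02]), 'joint_vel': array([-0.00099739, -0.00087935, -0.00053512, -0.00015461,  0.00059591,
        0.00025293]), 'tau': array([ 2.29265161e-04, -5.31799507e+01, -3.52732408e+01,  7.08829612e-02,
        2.43914605e-02, -1.20249942e-04]), 'ee_pos': array([ 0.22608618, -0.50109251,  0.2048832 ]), 'eef_rot': array([-1.57075048e+00,  1.16449730e-03, -1.14699475e+00]), 'force': array([ 0.31457144, -0.17455613,  0.8576347 ]), 'moment': array([ 0.0499081 , -0.03421494, -0.00693551]), 'grip_width': 0.09379347011375022}
side {'K': array([[438.84940527,   0.        , 273.7242221 ],
       [  0.        , 438.84940527, 212.48578478],
       [  0.        ,   0.        ,   1.        ]]), 'k1': 0.03435537575170526, 'R': array([[-0.99995949,  0.0049374 ,  0.00752631],
       [-0.00280138,  0.62390801, -0.78149277],
       [-0.00855427, -0.78148219, -0.6238689 ]]), 't': array([0.53950037, 0.10360845, 0.8870859 ])}
top {'K': array([[544.88902286,   0.        , 281.76147451],
       [  0.        , 544.88902286, 212.94776645],
       [  0.        ,   0.        ,   1.        ]]), 'k1': -0.22129641478243375, 'R': array([[-0.00790831, -0.99994907, -0.00626955],
       [-0.99054262,  0.00869245, -0.13692975],
       [ 0.13697728,  0.00512737, -0.99056092]]), 't': array([-0.04249026,  0.5879873 ,  0.99747553])}
```

View pics/side0.png

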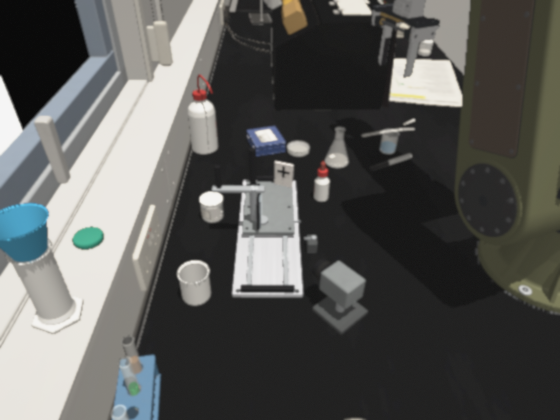

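View pics/top0.png

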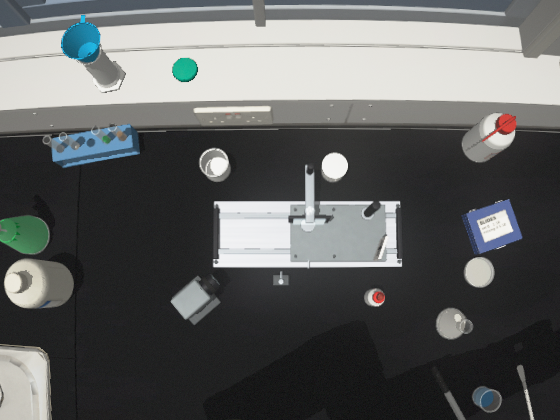

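The side view shows the track (235–300, 180–292), with the lever and pin near (215–262, 188), the cross plate at (284, 172), the index clip at (311, 243) and the bench camera at (342, 290). In the top view the pin is near (310, 168), the post (372, 210), the pointer (309, 265), the index (281, 277) and the camera (200, 297). I'll zoom in on both.

```bash
cat > h.py <<'E'
from station import *
import cv2,numpy as np
def ray(n,uv):
    c=camera_info(n);K=c["K"];d=np.array([(uv[0]-K[0,2])/K[0,0],(uv[1]-K[1,2])/K[1,1]])
    s=d.copy()
    for _ in range(20): s=d/(1+c["k1"]*(s@s))
    R=c["R"];return -R.T@c["t"],R.T@np.array([*s,1.])
def onz(n,uv,z):
    o,d=ray(n,uv);return o+d*(z-o[2])/d[2]
def tri(a,b):
    (o1,d1),(o2,d2)=ray("top",a),ray("side",b)
    s=np.linalg.lstsq(np.c_[d1,-d2],o2-o1,rcond=None)[0]
    p,q=o1+s[0]*d1,o2+s[1]*d2
    return (p+q)/2,np.linalg.norm(p-q)
def proj(n,X):
    c=camera_info(n);x=c["R"]@np.array(X)+c["t"];s=x[:2]/x[2];s=s*(1+c["k1"]*(s@s))
    return c["K"][:2,:2]@s+c["K"][:2,2]
def crop(src,x0,y0,w,h,k,name):
    im=cv2.imread(src)[y0:y0+h,x0:x0+w];cv2.imwrite(name,cv2.resize(im,None,fx=k,fy=k,interpolation=cv2.INTER_CUBIC))
E
python3 - <<'E'
from h import *
crop("pics/top0.png",165,150,240,180,3.33,"pics/top0c.png")
crop("pics/side0.png",190,145,190,190,3.15,"pics/side0c.png")
E
```

```text
(no output)
```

View pics/top0c.png

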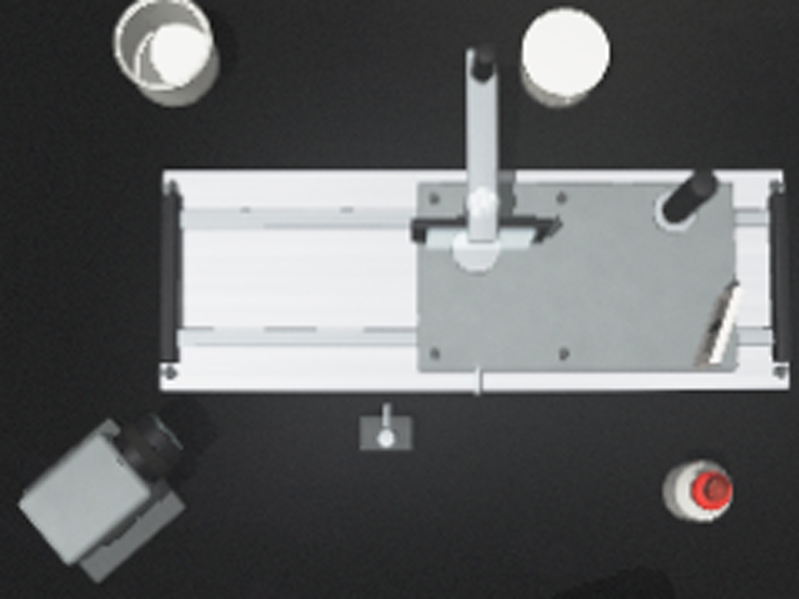

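View pics/side0c.png

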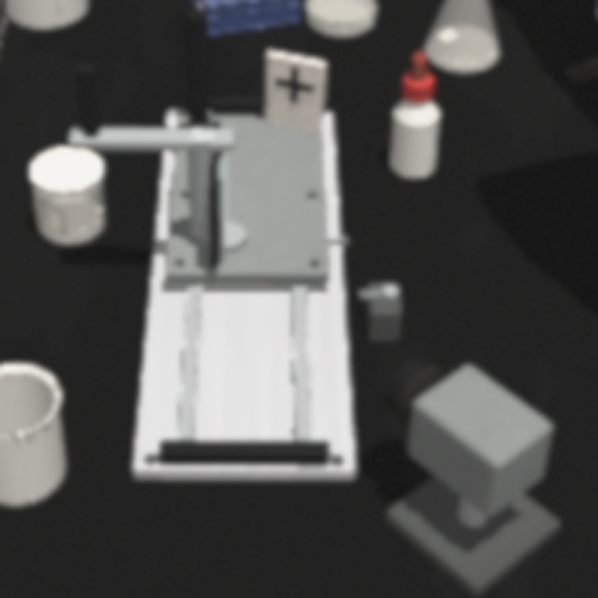

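Run:
```python
from h import *
np.set_printoptions(precision=4,suppress=True)
T=lambda u,v:(165+(u+.5)/3.33-.5,150+(v+.5)/3.33-.5)
S=lambda u,v:(190+(u+.5)/3.15-.5,145+(v+.5)/3.15-.5)
for nm,a,b,z in [("pointer",(478,394),(347,241),.03),("index",(386,405),(362,293),.03),("pintop",(484,50),(86,68),.168),("pinbot",(483,76),(90,132),.118),
  ("posttop",(704,180),(195,8),.14),("cross",(716,325),(295,86),.07),("platetopL",(738,286),(265,52),.092),("platetopR",(710,358),(328,62),.092),("dropper",(713,490),(418,55),.104)]:
    p,e=tri(T(*a),S(*b)); print(nm,p,"gap %.4f"%e,"top@z",onz("top",T(*a),z)[:2],"side@z",onz("side",S(*b),z)[:2])
for nm,a,z in [("postbase",(675,213),.035),("jar",(566,52),.053),("beaker",(162,43),.062)]: print(nm,onz("top",T(*a),z))
print("track corners",[onz("top",T(*a),.012)[:2] for a in [(164,170),(783,170),(162,390),(788,389)]])
print("carr corners",[onz("top",T(*a),.03)[:2] for a in [(417,183),(734,183),(417,371),(735,371)]])
print("camtop",[onz("top",T(*a),.092)[:2] for a in [(112,418),(20,505),(72,565),(152,490)]])
print("camtop side",[onz("side",S(*a),.092)[:2] for a in [(470,364),(553,427),(498,480),(413,412)]])
print("mirrorframe top ends", [onz("top",T(*a),.103)[:2] for a in [(413,225),(548,228)]], "pivot",onz("top",T(483,205),.118))
```

```text
pointer [ 0.4832 -0.0968  0.0297] gap 0.0004 top@z [ 0.483  -0.0968] side@z [ 0.4834 -0.0965]
index [ 0.4768 -0.0441  0.0297] gap 0.0008 top@z [ 0.4772 -0.0442] side@z [ 0.4764 -0.0437]
pintop [ 0.6512 -0.0965  0.1682] gap 0.0015 top@z [ 0.652  -0.0965] side@z [ 0.6504 -0.0965]
pinbot [ 0.6504 -0.0981  0.1184] gap 0.0025 top@z [ 0.6492 -0.0981] side@z [ 0.6518 -0.0991]
posttop [ 0.5879 -0.2108  0.1442] gap 0.0001 top@z [ 0.5886 -0.2115] side@z [ 0.5882 -0.218 ]
cross [ 0.5174 -0.2279  0.0691] gap 0.0014 top@z [ 0.518  -0.2278] side@z [ 0.5167 -0.2264]
platetopL [ 0.5382 -0.2367  0.0926] gap 0.0015 top@z [ 0.5375 -0.2367] side@z [ 0.5389 -0.2378]
platetopR [ 0.496  -0.2193  0.0957] gap 0.0046 top@z [ 0.4985 -0.2202] side@z [ 0.4934 -0.2245]
dropper [ 0.4285 -0.2187  0.1017] gap 0.0020 top@z [ 0.4275 -0.2182] side@z [ 0.43   -0.2152]
postbase [ 0.5856 -0.2119  0.035 ]
jar [ 0.6769 -0.1492  0.053 ]
beaker [0.6824 0.0818 0.062 ]
track corners [array([0.6171, 0.0864]), array([ 0.614 , -0.2813]), array([0.4871, 0.0866]), array([ 0.4839, -0.2799])]
carr corners [array([ 0.6051, -0.0631]), array([ 0.6036, -0.248 ]), array([ 0.4964, -0.0621]), array([ 0.4942, -0.2452])]
camtop [array([0.4689, 0.1032]), array([0.4218, 0.1535]), array([0.3897, 0.1248]), array([0.4302, 0.0814])]
camtop side [array([0.4278, 0.0836]), array([0.3901, 0.1298]), array([0.4238, 0.1657]), array([0.4624, 0.1195])]
mirrorframe top ends [array([ 0.5711, -0.06  ]), array([ 0.5689, -0.1325])] pivot [ 0.5795 -0.097   0.118 ]
```

```bash
cat >> h.py <<'E'
from scipy.spatial.transform import Rotation as Ro
def delta(xyz,yaw):
    o=get_obs();R=Ro.from_euler("xyz",o["eef_rot"]);G=Ro.from_euler("xyz",[-np.pi/2,0,yaw])
    print("t",round(o["time_s"],2),"tcp",o["ee_pos"].round(4),"rot",o["eef_rot"].round(3),"F",o["force"].round(1),"w",round(o["grip_width"],4))
    print("turn",((R.inv()*G).as_rotvec()*36/np.pi).round(2),"shift cm",(R.inv().apply(np.array(xyz)-o["ee_pos"])*100).round(2))
E
python3 -c "
from h import *
delta([.587,-.2115,.205],-np.pi/2)"
```

```text
t 0.1 tcp [ 0.2261 -0.5011  0.205 ] rot [-1.571e+00  1.000e-03 -1.147e+00] F [-0.8 -0.   0.6] w 0.0941
turn [ 0.    4.86 -0.01] shift cm [-1.156e+01  1.000e-02  4.481e+01]
```

Request:
send_rows(series="0.5 5 0 -1.1 0 4 1;1 4.9 0 -2.2 0 8 1;0 4.9 0 -3.2 0 12 1;0 4.9 0 -4.2 0 16 1;0 4.9 0 -5.2 0 20 1;0 4.9 0 -6.2 0 24 1;0 4.9 0 -7.2 0 28 1;0 4.9 0 -8.3 0 32 1;0 4.9 0 -9.3 0 36 1;0 4.9 0 -10.3 0 40 1")

```text
time_s: 0.93
ee_pos: [0.546, -0.2441, 0.2052]
eef_rot: [-1.571, 0.0, -1.575]
force: [0.3, -1.2, 0.1]
grip_width: 0.0938
```

Request:
send_rows(series="0 0 0 -2 0 2.5 1;0 0 0 -3.3 0 4.1 1;0 0 0 -3.3 1 4.1 1;0 0 0 -3.3 3 4.1 1;0 0 0 -3.3 5 4.1 1;0 0 0 -3.3 7 4.1 1;0 0 0 -3.3 9 4.1 1;0 0 0 -3.3 10.4 4.1 1;0 0 0 -3.3 10.4 4.1 1;0 0 0 -3.3 10.4 4.1 1")

```text
time_s: 1.77
ee_pos: [0.5852, -0.2133, 0.1009]
eef_rot: [-1.572, 0.001, -1.575]
force: [0.2, 0.2, 0.7]
grip_width: 0.0941
```

Request:
send_rows(newtons=25, series="0 0 0 0 0 0 -1;0 0 0 0 0 0 -1;0 0 0 0 0 0 -1;0 0 0 0 0 0 -1;0 0 0 0 0 0 -1;0 0 0 0 0 0 -1;0 0 0 0 0 0 -1;0 0 0 0 0 0 -1;0 0 0 0 0 0 -1;0 0 0 0 0 0 -1")

```text
time_s: 2.6
ee_pos: [0.5859, -0.213, 0.1014]
eef_rot: [-1.571, 0.0, -1.575]
force: [-0.1, -0.3, 0.4]
grip_width: 0.0309
```

Request:
send_rows(series="0 0 0 0 0 0 -1;0 0 0 0 0 0 -1;0 0 0 0 0 0 -1;0 0 0 0 0 0 -1;0 0 0 0 0 0 -1;0 0 0 0 0 0 -1;0 0 0 0 0 0 -1;0 0 0 0 0 0 -1;0 0 0 0 0 0 -1;0 0 0 0 0 0 -1")

```text
time_s: 3.43
ee_pos: [0.5858, -0.213, 0.1014]
eef_rot: [-1.571, 0.0, -1.575]
force: [-0.2, 1.0, -0.2]
grip_width: 0.0153
```

Request:
send_rows(series="0 0 0 -0.5 0 0 -1;0 0 0 -1.1 0 0 -1;0 0 0 -1.7 0 0 -1;0 0 0 -2.3 0 0 -1;0 0 0 -2.9 0 0 -1;0 0 0 -3.5 0 0 -1;0 0 0 -4.1 0 0 -1;0 0 0 -4.7 0 0 -1;0 0 0 -5.1 0 0.03 -1;0 0 0 -5.3 0 0.05 -1")

```text
time_s: 4.27
ee_pos: [0.5862, -0.1607, 0.1014]
eef_rot: [-1.571, -0.002, -1.575]
force: [-2.9, -8.2, -0.1]
grip_width: 0.0159
```

Run:
```python
from h import *
delta([.5865,-.1597,.1014],-1.575)
for n in("side","top"): cv2.imwrite(f"pics/{n}1.png",camera(n)[:,:,::-1])
a=cv2.resize(cv2.imread("pics/top1.png")[150:330,185:405],None,fx=3.6,fy=3.6,interpolation=cv2.INTER_CUBIC)
cv2.imwrite("pics/top1c.png",a[:600,:800])
```

```text
t 4.27 tcp [ 0.5862 -0.1607  0.1014] rot [-1.571 -0.002 -1.575] F [-2.9 -8.2 -0.1] w 0.0159
turn [0.01 0.   0.02] shift cm [-0.1   0.    0.03]
```

View pics/top1c.png

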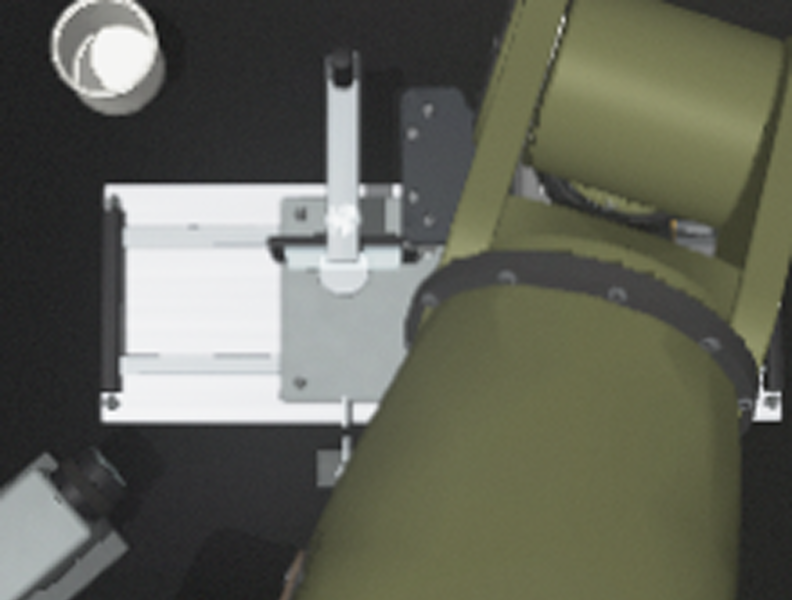

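Request:
send_rows(series="0 0 0 0 0 0 0;0 0 0 0 0 0 0;0 0 0 0 0 0 0;0 0 0 0 0 0 0;0 0 0 0 -0.5 0 0;0 0 0 0 -2 0 0;0 0 0 0 -4 0 0;0 0 0 0 -6 0 0;0 0 0 0 -8 0 0;0 0 0 0 -10 0 0")

```text
time_s: 5.2
ee_pos: [0.5865, -0.16, 0.2029]
eef_rot: [-1.57, -0.0, -1.575]
force: [0.1, -0.0, -0.3]
grip_width: 0.0471
```

Run:
```python
from h import *
np.set_printoptions(precision=4,suppress=True)
T=lambda u,v:(185+(u+.5)/3.6-.5,150+(v+.5)/3.6-.5)
for nm,a,z in [("ptr",(347.5,425),.03),("idx",(347,437),.03),("pintop",(342,58),.168),("pinbot",(342,84),.118),("pivot?",(343,219),.118)]: print(nm,onz("top",T(*a),z))
print([onz("top",T(*a),.103)[:2] for a in [(270,245),(416,252)]])
delta([.651,-.0446,.203],-np.pi/2)
for n in("side","top"): cv2.imwrite(f"pics/{n}2.png",camera(n)[:,:,::-1])
a=cv2.resize(cv2.imread("pics/top2.png")[150:330,185:405],None,fx=3.,fy=3.,interpolation=cv2.INTER_CUBIC)
b=cv2.resize(cv2.imread("pics/side2.png")[150:330,190:380],None,fx=3.,fy=3.,interpolation=cv2.INTER_CUBIC)
cv2.imwrite("pics/b2.png",np.hstack([a[:, :400],b[:,:400]]))
```

```text
ptr [ 0.484  -0.0454  0.03  ]
idx [ 0.4776 -0.0451  0.03  ]
pintop [ 0.6506 -0.0451  0.168 ]
pinbot [ 0.6488 -0.0446  0.118 ]
pivot? [ 0.5813 -0.0446  0.118 ]
[array([ 0.5707, -0.0081]), array([ 0.5666, -0.0805])]
t 5.2 tcp [ 0.5865 -0.16    0.2029] rot [-1.57  -0.    -1.575] F [ 0.1 -0.  -0.3] w 0.0471
turn [-0.   -0.04  0.  ] shift cm [-11.56  -0.01   6.41]
```

View pics/b2.png

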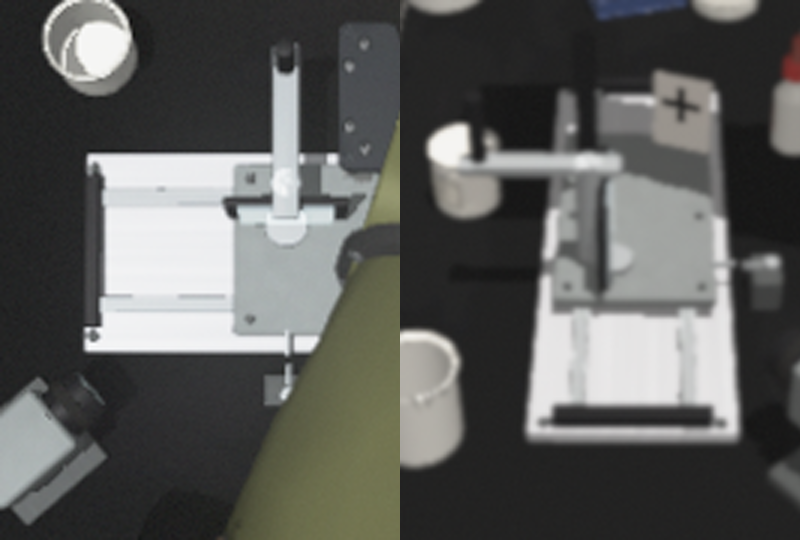

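The pointer and index blades line up in both halves: top columns 290 and 289, and side rows 263–265. The carriage stayed put after release. Next is the pin.

Request:
send_rows(series="0 0 0 -3 0 1.6 0;0 0 0 -6 0 3.2 0;0 0 0 -9 0 4.9 0;0 0 0 -11.6 0 6.4 0;0 0 0 -11.6 0 6.4 0;0 0 0 -11.6 1.5 6.4 0;0 0 0 -11.6 3.5 6.4 0;0 0 0 -11.6 5.5 6.4 0;0 0 0 -11.6 7.2 6.4 0;0 0 0 -11.6 7.6 6.4 0")

```text
time_s: 6.13
ee_pos: [0.6494, -0.0444, 0.1216]
eef_rot: [-1.576, 0.001, -1.575]
force: [-0.1, -0.4, -0.2]
grip_width: 0.0469
```

Request:
send_rows(newtons=15, series="0 0 0 0 0 0 -1;0 0 0 0 0 0 -1;0 0 0 0 0 0 -1;0 0 0 0 0 0 -1;0 0 0 0 0 0 -1;0 0 0 0 0 0 -1;0 0 0 0 0 0 -1;0 0 0 0 0 0 -1;0 0 0 0 0 0 -1;0 0 0 0 0 0 -1")

```text
time_s: 6.97
ee_pos: [0.6513, -0.0444, 0.126]
eef_rot: [-1.57, -0.0, -1.575]
force: [-0.0, -0.9, 5.5]
grip_width: 0.0116
```

```bash
cat > m.py <<'E'
from h import *
from scipy.optimize import least_squares
d=.0525
post0=np.array([.587,-.1605]);cross0=np.array([.5177,-.2275+d]);pin0=np.array([.6508,-.0446]);m0=np.array([.567,-.0445])
N=np.linalg.norm
def f(v):
    m,p,c,q=v.reshape(4,2)
    return np.r_[(m-m0)/.003,(p-post0)/.0015,(c-cross0)/.002,(q-pin0)/.0015,(N(m-p)-.117)/.0003,(N(m-c)-.14)/.0003,(N(p-c)-.074)/.0003,(N(q-m)-.085)/.0003]
M,P,C,Q=least_squares(f,np.r_[m0,post0,cross0,pin0]).x.reshape(4,2)
A=lambda v:np.degrees(np.arctan2(v[1],v[0]))%360
if __name__=="__main__":
    print("M",M.round(4),"post",P.round(4),"cross",C.round(4),"pin",Q.round(4))
    for B in ([.4277,.1157],[.426,.1247],[.427,.120]):
        b=(A(np.array(B)-M)+A(C-M))/2; print("cam",A(np.array(B)-M).round(2),"cross",A(C-M).round(2),"normal",b.round(2),"now",A(M-Q).round(2),"pin target",M-.085*np.array([np.cos(np.radians(b)),np.sin(np.radians(b))]))
E
python3 m.py; python3 -c "
from h import *
delta([.651,-.0446,.126],-np.pi/2)"
```

```text
M [ 0.5661 -0.045 ] post [ 0.588 -0.16 ] cross [ 0.5157 -0.1757] pin [ 0.6511 -0.0446]
cam 130.73 cross 248.89 normal 189.81 now 180.3 pin target [ 0.64989127 -0.0305598 ]
cam 129.54 cross 248.89 normal 189.22 now 180.3 pin target [ 0.65003763 -0.03143291]
cam 130.13 cross 248.89 normal 189.51 now 180.3 pin target [ 0.64996648 -0.03100146]
t 6.97 tcp [ 0.6513 -0.0444  0.126 ] rot [-1.57  -0.    -1.575] F [-0.  -0.9  5.5] w 0.0116
turn [-0.01 -0.04  0.  ] shift cm [ 0.02  0.   -0.03]
```

Run:
```python
from h import *
def t(f,x,y):
    return cv2.resize(cv2.imread(f)[y:y+50,x:x+66],(396,300),interpolation=cv2.INTER_CUBIC)
g=lambda a:cv2.convertScaleAbs(a,alpha=1.5,beta=20)
cv2.imwrite("pics/mont.png",np.vstack([np.hstack([g(t("pics/top0.png",164,272)),g(t("pics/side0.png",305,255))]),np.hstack([t("pics/top0.png",340,222),t("pics/side0.png",252,155)])]))
```

```text
(no output)
```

View pics/mont.png

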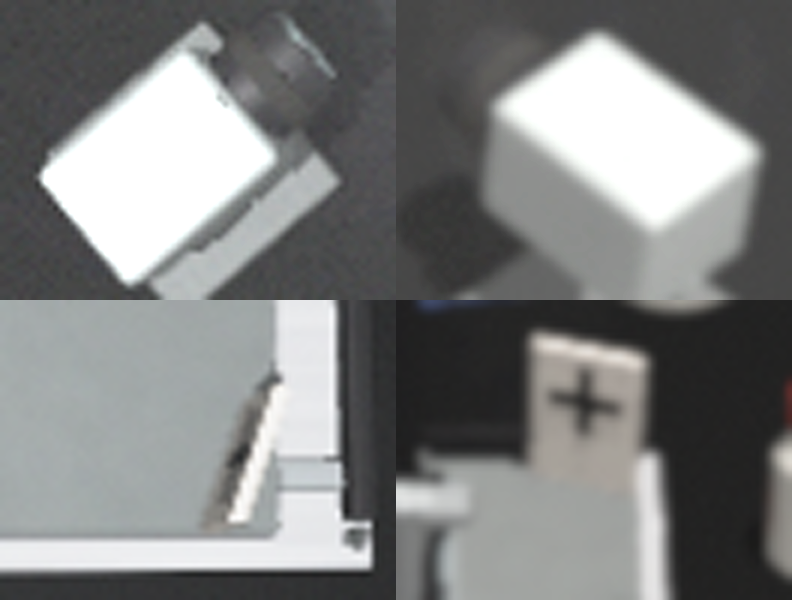

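Run:
```python
from h import *
from m import M,A
np.set_printoptions(precision=4,suppress=True)
t=lambda x,y:lambda u,v:(x+(u+.5)/6-.5,y+(v+.5)/6-.5)
ct=[(187,55),(276,157),(129,283),(40,177)];cs=[(99,105),(202,32),(366,152),(259,230)]
a=np.array([onz("top",t(164,272)(*p),.092)[:2] for p in ct]);b=np.array([onz("side",t(305,255)(*p),.092)[:2] for p in cs])
b4=[b[0],b[1],b[2],b[3]]
for nm,q in (("top",a),("side",np.array(b4))):
    print(nm,q.tolist(),"centre",q.mean(0),"axis angle (to lens rear)",A(q[3]-q[0]),A(q[2]-q[1]),A(q.mean(0)-M),"sides",[np.linalg.norm(q[i]-q[i-1]) for i in range(4)])
for i in range(4): print("tri",tri(t(164,272)(*ct[i]),t(305,255)(*cs[i])))
p=tri(t(340,222)(238,150),t(252,155)(189,105));print("cross tri",p,"side@.07",onz("side",t(252,155)(189,105),.07))
e=[onz("top",t(340,222)(*q),.092)[:2] for q in [(268,87),(230,221)]];print("plate top front",e,"mean",np.mean(e,0),"facing",A(np.array([-(e[0]-e[1])[1],(e[0]-e[1])[0]])))
print(M)
```

```text
top [[0.45888647733367405, 0.10961179567718282], [0.42847519272242435, 0.08265326927741345], [0.39068913856695753, 0.12700732222923156], [0.4221770886887505, 0.15419836857791458]] centre [0.4251 0.1184] axis angle (to lens rear) 129.4655940280673 130.42830344444843 130.80420724973808 sides [np.float64(0.05775414874895405), np.float64(0.04063998495759435), np.float64(0.05826721120744115), np.float64(0.041603413374490666)]
side [[0.4611625429277545, 0.11179852757512598], [0.428810752432209, 0.08282788266518626], [0.38935215512211646, 0.12916437932545188], [0.42261726922300635, 0.1572083380053375]] centre [0.4255 0.1202] axis angle (to lens rear) 130.32564337602443 130.4165951731531 130.39385746710104 sides [np.float64(0.0595633193188702), np.float64(0.0434273717229754), np.float64(0.06086092198140651), np.float64(0.0435089810795927)]
tri (array([0.4599, 0.1098, 0.0898]), np.float64(0.0019139912859113093))
tri (array([0.4286, 0.0827, 0.0918]), np.float64(0.00029979296789852484))
tri (array([0.3897, 0.1275, 0.0903]), np.float64(0.001751985687998899))
tri (array([0.422 , 0.1548, 0.0892]), np.float64(0.00013499764598525672))
cross tri (array([ 0.5183, -0.2271,  0.0694]), np.float64(0.002041424257969931)) side@.07 [ 0.5173 -0.2259  0.07  ]
plate top front [array([ 0.5365, -0.2329]), array([ 0.4963, -0.2202])] mean [ 0.5164 -0.2266] facing 72.46964909693203
[ 0.5661 -0.045 ]
```

Camera direction is 130.4° from both views, and the cross direction is about 249.5–250° by position and up to 252° by the plate's facing. The target normal is therefore about 190.5°, with the lever now at about 180.3°. That needs the pin moved about 15 mm in +y.

Request:
send_rows(series="0 -0.2 0 -0.15 0 0 -1;0 -0.4 0 -0.3 0 0 -1;0 -0.6 0 -0.5 0 -0.03 -1;0 -0.9 0 -0.7 0 -0.05 -1;0 -1.2 0 -0.9 0 -0.07 -1;0 -1.5 0 -1.1 0 -0.09 -1;0 -1.8 0 -1.3 0 -0.11 -1;0 -2 0 -1.5 0 -0.13 -1;0 -2 0 -1.5 0 -0.13 -1;0 -2 0 -1.5 0 -0.13 -1")

```text
time_s: 7.8
ee_pos: [0.6498, -0.0293, 0.126]
eef_rot: [-1.57, -0.0, -1.4]
force: [-1.3, -1.4, 6.3]
grip_width: 0.0118
```

Run:
```python
from h import *
delta([.6496,-.0294,.126],-np.pi/2)
for n in("side","top"): cv2.imwrite(f"pics/{n}3.png",camera(n)[:,:,::-1])
a=cv2.resize(cv2.imread("pics/top3.png")[150:330,225:358],None,fx=3.,fy=3.,interpolation=cv2.INTER_CUBIC)
b=cv2.resize(cv2.imread("pics/side3.png")[150:330,190:323],None,fx=3.,fy=3.,interpolation=cv2.INTER_CUBIC)
cv2.imwrite("pics/b3.png",np.hstack([a,b]))
```

```text
t 7.8 tcp [ 0.6498 -0.0293  0.126 ] rot [-1.57 -0.   -1.4 ] F [-1.3 -1.4  6.3] w 0.0118
turn [-0.01  1.96  0.  ] shift cm [ 0.    0.   -0.02]
```

View pics/b3.png

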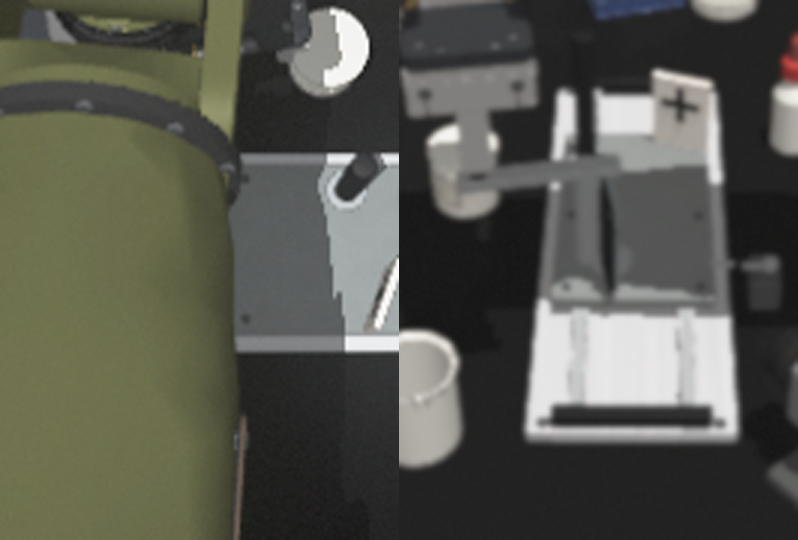

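Run:
```python
from h import *
def t(f,x,y):
    return cv2.convertScaleAbs(cv2.resize(cv2.imread(f)[y:y+50,x:x+66],(396,300),interpolation=cv2.INTER_CUBIC),alpha=1.3,beta=10)
cv2.imwrite("pics/mont3.png",np.vstack([np.hstack([t("pics/side2.png",205,180),t("pics/side3.png",205,180)]),np.hstack([t("pics/top3.png",328,222),t("pics/side3.png",252,155)])]))
```

```text
(no output)
```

View pics/mont3.png

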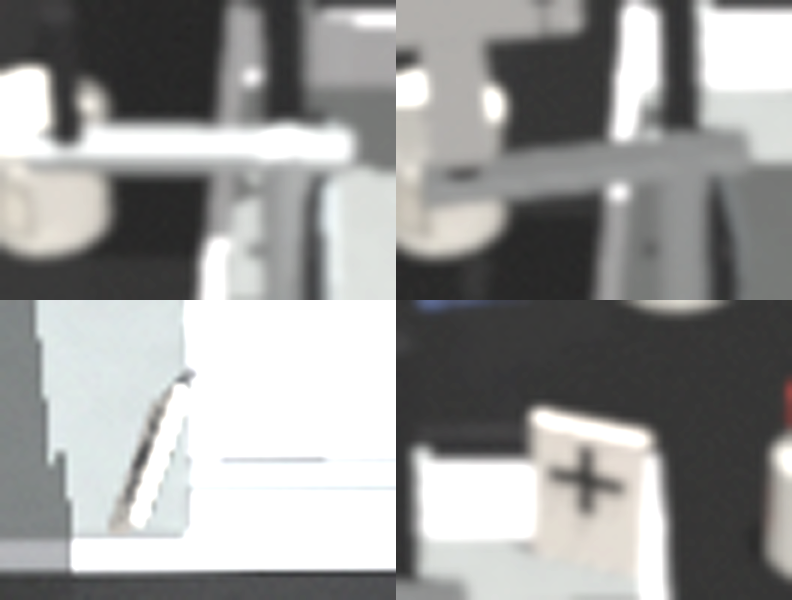

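Run:
```python
from h import *
from m import M,A
np.set_printoptions(precision=4,suppress=True)
t=lambda x,y:lambda u,v:(x+(u+.5)/6-.5,y+(v+.5)/6-.5)
s=t(205,180)
for nm,p,q,z in [("before low",(20,165),(345,163),.114),("before up",(90,126),(340,127),.118),("after low",(74,197),(344,167),.114),("after up",(104,158),(344,133),.118)]:
    P,Q=onz("side",s(*p),z),onz("side",s(*q),z);print(nm,A(P-Q),P,Q)
c=onz("side",t(252,155)(191,181),.07)[:2];print("cross side",c,A(c-M))
e=[onz("top",t(328,222)(*q),.092)[:2] for q in [(176,82),(130,222)]];m=np.mean(e,0);print("plate",e,m,A(m-M),"facing",A(np.array([-(e[0]-e[1])[1],(e[0]-e[1])[0]]))+180)
print("pin angle now",A(get_obs()["ee_pos"][:2]-M),"M",M)
```

```text
before low 0.8541721687153424 [ 0.6659 -0.0368  0.114 ] [ 0.5625 -0.0384  0.114 ]
before up 359.9209798409794 [ 0.6448 -0.0522  0.118 ] [ 0.5643 -0.0521  0.118 ]
after low 10.543340309374377 [ 0.6472 -0.0206  0.114 ] [ 0.5628 -0.0363  0.114 ]
after up 10.090615357255917 [ 0.6388 -0.0354  0.118 ] [ 0.563  -0.0489  0.118 ]
cross side [ 0.5176 -0.1749] 249.5174067048128
plate [array([ 0.5386, -0.183 ]), array([ 0.4967, -0.1682])] [ 0.5177 -0.1756] 249.628028853667 facing 250.5248388556094
pin angle now 10.582624536981932 M [ 0.5661 -0.045 ]
```

Request:
send_rows(series="0 0 0 -0.03 0 0 -1;0 0 0 -0.06 0 0 -1;0 0 0 -0.06 0 0 -1;0 0 0 -0.06 0 0 -1;0 0 0 -0.06 0 0 -1;0 0 0 -0.06 0 0 -1;0 0 0 -0.06 0 0 -1;0 0 0 -0.06 0 0 -1;0 0 0 -0.06 0 0 -1;0 0 0 -0.06 0 0 -1")

```text
time_s: 8.73
ee_pos: [0.6497, -0.0289, 0.126]
eef_rot: [-1.57, -0.0, -1.4]
force: [-0.7, -1.2, 6.2]
grip_width: 0.0117
```

Run:
```python
from h import *
from m import M,A
o=get_obs();print(o["time_s"],o["ee_pos"],o["force"],o["grip_width"],abs(o["joint_vel"]).max(),"pin angle",A(o["ee_pos"][:2]-M))
# bystander / carriage check: change of pictures since before, side view
a,b=cv2.imread("pics/side0.png"),camera("side")[:,:,::-1]
for nm,(x,y) in dict(jar=(198,190),beaker=(176,260),dropper=(310,162)).items():
    p=a[y+4:y+40,x+4:x+28];r=cv2.matchTemplate(np.ascontiguousarray(b[y-6:y+50,x-6:x+38]),p,cv2.TM_CCOEFF_NORMED);_,v,_,l=cv2.minMaxLoc(r);print(nm,"match",round(v,2),"shift px",l[0]-10,l[1]-10)
p=cv2.imread("pics/side2.png")[226:250,290:324];r=cv2.matchTemplate(np.ascontiguousarray(b[216:260,280:334]),p,cv2.TM_CCOEFF_NORMED);print("ptr/index",cv2.minMaxLoc(r)[1::2])
print(hand_in())
```

```text
8.7333 [ 0.64973226 -0.02890256  0.12601444] [-0.68873996 -1.23053772  6.22918182] 0.01173311970997241 0.0014834505455172918 pin angle 10.931734530207242
jar match 0.85 shift px 0 0
beaker match 1.0 shift px 0 0
dropper match 1.0 shift px 0 0
ptr/index (0.9787451028823853, (10, 10))
the job is handed in; nothing more can be done
None
```

I slid the carriage about 52.5 mm to the index, then gripped the mirror's pin and turned the mirror about 10.5° from its stop. I handed the job in at 8.7 s with the pin still held. No verdict was reported.

**Last checks**
- **Carriage:** the pointer and index blades lined up to about 0.3 mm in the top view after I let go of the post. In the last picture the pointer and index had not shifted.
- **Mirror angle:** the normal was at about 190.9° by the fingers' position on the pin. The lever's edges in the picture gave 190.1–190.5° before a final 0.4° nudge. The target from the measured camera direction (130.4°) and cross direction (249.6°) was about 190.0°.
- **Hold:** the grip was set to 15 N with 11.7 mm between the fingers on the 12 mm pin, and the arm was at rest.
- **Bystanders:** the jar, beaker and dropper bottle showed no shift in the picture. The jar's match was weaker (0.85), probably because the lighting around it had changed.

**Disagreements**
- **Angle range:** my measured turn to the target is about 0.17 rad, but the text gives at least 0.2 rad. I stopped in between, at about 0.18–0.19 rad, which should be within the 2° tolerance of either figure.
- **Vertical force:** a steady upward force of about 6 N on the tool remained after I gripped the pin. I left it as it was.

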